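Wedge a brick up to the gauge rails of a cutting box

TASK

Get the piece of brick in the cutting box ready to be sawn. Slide it gently home against the end stop at the back of the box, then take the loose hardwood wedge and slide it, thin end first, straight into the channel under the rising bed until the brick has come up to the two steel gauge rails and is nipped against them: firmly, so that the saw cannot shift it (an extra squeeze of one to two kilograms is about right), but not so hard that its soft edges crush. Leave the wedge in place holding the brick up, and leave the tin, the rule and the calipers where they are.

Things in the scene. Friction and masses are not known exactly. Their poses are not given: they have to be found in the camera images.
- jig: Plywood brick-cutting box screwed to the bench. Origin at bench level under the middle of the bed's front edge; z up, x into the box (the way brick and wedge go in), y to the left. Base board 12 mm thick, 150 wide, x -124 to 156 mm; in front of x = 0 it is a bare apron the wedge slides on. Two upright cheeks with saw kerfs, 68 mm apart, x 30 to 150 mm, tops 118 mm above the bench.
- mouth (a point): Mouth of the wedge channel: on top of the base board, x = 0 of the box, middle line. Axes as the box. The channel runs straight in along x, between two low guides 42 mm apart, with flared ends, that begin 8 mm inside. Two steel runners under the bed (y = -11 and 11 mm, ball ends of 4 mm radius at x = 0) leave a gap of 8 mm over the base board when the bed is down. Channel, runners and wedge are waxed: friction 0.28 to 0.42.
- bed_front (a point): Fixed point at the middle of the bed's front edge, level with the bed's top when the bed is down (36 mm above the bench). The bed is a board 66 mm wide, x 0 to 126 mm of the box, its front 30 mm standing out of the cheeks. It carries the brick; the runners under it ride up the wedge.
- bed (a joint): Height of the rising bed above its rest (m): 0 = down, at most 0.03. It moves straight up and down and sinks back by its weight (0.25 kg) if nothing holds it up. The wedge is self-locking: it stays where it is left.
- end_stop (a point): Middle of the front face of the wooden end stop at the back of the box, 129 mm inside the mouth. Axes as the box. When the brick's back end lies against it the brick is home.
- rails: Two fixed steel gauge rails bolted inside the cheeks, 32 mm apart, overhanging the brick's long top edges, 34 to 128 mm inside the mouth; set anew for each job. Origin on the middle line above the mouth, level with the rails' undersides, to which the brick's top must rise; rails 26 mm tall. After first touch each further mm of wedge travel adds about 10 N of squeeze: go by force, not by pose.
- brick: Piece of soft red brick, 107 mm long, 64 wide, 53 high, 0.4 to 0.6 kg, lying lengthwise on the bed, 16 to 36 mm short of home. Origin: centre of its front end face, 26 mm above its underside; its z axis runs along its length into the box, x down. Home, the origin is 22 mm inside the mouth. It crushes if pressed on the rails with over 35 N or pushed with over 30 N. Bed down, its top is 4 to 9 mm under the rails.
- wedge: Loose hardwood wedge 130 mm long, 36 wide, 0.07 kg, on the bench left or right of the box. Origin: middle of its flat underside; z up, y toward the thin end, x across. 3 mm high at the thin end, 0.193 mm more per mm, 28 mm at the thick end. Grip across the 36 mm near the thick end. Lifting bed and brick takes a push of 4 to 10 N; at the rails it climbs: squeeze = 0.8 to 1.7 x the extra push.
- tin: Open metal tin, 72 mm across, 80 mm tall, on the bench on the side of the box away from the wedge. Leave alone. Origin: centre of its underside.
- rule: Folded wooden rule, 204 x 22 x 16 mm, lying on the bench far right of the box. Leave alone. Origin: centre of its underside, y along its length.
- calipers: Steel outside calipers, 175 x 96 x 8 mm, lying flat on the bench far left of the box. Leave alone. Origin: centre of its underside.
There are look-alikes about, which are no part of the job. Of the things like the brick, leave any that is green; of the rest the larger one is meant.

How it is judged:
By the outcome, as a careful person would: the job done as asked, in the order asked, and still so for the second after the job is handed in, with the robot touching nothing.
It also fails if it takes over 72 s, if anything falls off the work surface, if the arm or the gripper's body presses on something with over 40 N, if the wrist force passes 120 N, or if a joint passes its speed limit or range.

ROBOT

A 6-joint arm with a two-finger parallel gripper is mounted at the origin on the work surface; the furniture and walls round the work are solid. World frame = base frame: x ahead of the robot, y to its left, z up, the work surface at z = 0. Lengths are in m, angles in rad, forces in N, time in s.
With the tool pointing down it reaches from about 0.35 to 0.8 m from the base axis. Payload 7.3 kg.
Tool frame: the origin (TCP) lies midway between the tips of the shut fingers; the grasp point (between the pads) lies 19 mm behind it (r.grip_point_offset is the distance from the TCP to the grasp point, in m); z points along the fingers, y is the direction in which the jaws open and shut (so a half turn about z gives the same grasp; the last joint's range is limited). The gripper opens to 85 mm and grips with 20 to 120 N. Pads are 22 mm wide; open, the fingers measure 114 mm over their backs; the gripper's body (76 mm by 85 mm) begins 54 mm behind the grasp point. The pads swing forward as they close: fully open they stand 13 mm farther back than shut.
Start: joints at [-1.402, 0.342, 1.524, -0, 1.275, -0.146], TCP at [0.163, -0.499, 0.231] pointing down, gripper open.
Joint ranges: [-2.53, 2.53], [-0.77, 2.02], [0.04, 2.7], [-1, 4.14], [0.28, 2.66], [-3.11, 3.11]. Speed limits (rad/s): [2.57, 2.57, 3.14, 3.14, 3.14, 3.14].

INTERFACE

Orientations are given as a unit quaternion [w, x, y, z].
In Python, from bench import r, cams, workorder gives the robot as it stands.
- The arm moves only by the tool jog_arm, never from a script. Its argument "plan" is a list of rows, each an object with "hand": the opening, from 0 (shut) to 1 (fully open); "travel": the shift along the world's x, y, z in m, a list of three; "rotation": the turn, a rotation vector about the world's x, y, z in degrees, a list of three. A call has 1 to 20 rows; each row is the pose to reach, as a shift and turn from the pose commanded when the call began; what a row does not reach only later rows make up. A row lasts 1/10 s, in which the tool goes at most 50 mm and 8.59 degrees, less where a joint would pass 70% of its speed; a pose out of reach is approached as far as the arm can. A call with a gripper value outside its range is refused whole. The fingers move at their own pace and stop on an object; "newtons" is the grip in N (left out, the last holds). Time passes only in rows, so rows that repeat a pose let the fingers close. It gives the time, the measured TCP pose, the force and the opening at its end, in the units of the state.
- r.read_state(): the state, without advancing time (a new reading comes with each control period).
- cams.snapshot(name): name is "scene" or "top" or "wrist"; returns (picture, depth): 400x640x3 uint8, red, green, blue; 400x640 float32, m along the optical axis (not along the pixel's ray), 0 where there is no reading.
- cams.get_calibration(name): a dict with "fov_y" (degrees; the focal length in pixels is half the picture's height over the tangent of half this angle, whatever the lens; pixels are square), "cx", "cy" (the principal point, pixels), "position" and "rotation" of the camera in the world. Camera axes: x right, y up, looking along -z (the intrinsics and any distortion apply to the point x, -y, -z); pixel columns grow to the right and rows downward; lengths in m; the calibration is good to about 2 mm. A picture is of the moment at which its call begins: read the wrist's pose just before it. get_calibration takes no time and is no camera call; for the wrist camera it gives the pose at the moment of the call.
- workorder.hand_in(): hands the job in, once; it reports no verdict.
The state is a dict: "time": time; "joints": joint angles; "joint_vel": joint speeds; "effort": joint torques, N m; "ee_pos": TCP position; "eef_rot": TCP orientation; "force": force on the tool from outside, world axes, zero at the start; "moment": the same for the moment, N m; "opening": finger opening in m.
Only numpy, scipy, OpenCV 4.12 (cv2) and the standard library are available. Lean on these libraries where they do the work, as an engineer would, in place of code of your own. Each camera call takes 0.05 s, during which the arm holds its last target.

## Working session

There is one attempt and no reset: what is moved stays moved. The work goes in short steps, Python scripts to look and compute and a tool call to move; the robot and the scene stay as the last step left them, time stands still between calls to the robot, and variables do not carry over. Pictures are saved under pics/ and viewed, and the job is handed in when it is done.

Besides the shell and the picture viewer there is one more tool, called after "Request:" as name(argument=value, ...) on one line, values as JSON. jog_arm: Moves the arm, as the interface text tells. Its arguments: {"type":"object","properties":{"plan":{"type":"array"},"newtons":{"type":"number"}},"required":["plan"]}

```bash
ls; mkdir -p pics; python3 - <<'E'
from bench import r,cams
import cv2,numpy as np
print(r.read_state())
for n in ("scene","top","wrist"):
    c=cams.get_calibration(n); print(n,c)
    p,d=cams.snapshot(n); cv2.imwrite(f'pics/{n}0.png',p[:,:,::-1]); np.save(f'pics/{n}0.npy',d)
E
```

```text
pics
{'time': 0.0, 'joints': array([-1.40198837e+00,  3.42720592e-01,  1.52502394e+00,  2.23236061e-05,
        1.27535436e+00, -1.46023825e-01]), 'joint_vel': array([-1.25850167e-03, -2.02624954e-03, -5.80671817e-04,  1.31537445e-03,
       -8.89409516e-05, -1.21805306e-03]), 'effort': array([-2.07699345e-04, -4.33677149e+01, -2.46004325e+01, -2.41688904e-04,
        7.86929304e-03,  3.65905024e-06]), 'ee_pos': array([ 0.16251931, -0.49880266,  0.23062463]), 'eef_rot': array([-7.53192447e-04,  9.87635913e-01,  1.56763314e-01,  2.09565356e-06]), 'force': array([0.55300152, 0.60357057, 0.01532941]), 'moment': array([ 0.02135737,  0.02690604, -0.02117617]), 'opening': 0.08513681664532557}
scene {'fov_y': 42.610545936464405, 'cx': 323.78427903138225, 'cy': 195.76297527660336, 'position': array([-0.19085752,  0.75277132,  1.09019927]), 'rotation': array([-0.35574509, -0.1466291 ,  0.36923624,  0.84593731])}
top {'fov_y': 53.80904330542918, 'cx': 316.8522212468642, 'cy': 200.46298072829987, 'position': array([ 0.44427221, -0.00767204,  1.1875853 ]), 'rotation': array([-0.70289998, -0.03039429,  0.03286958,  0.70987843])}
wrist {'fov_y': 68.06596762526137, 'cx': 322.15183676109126, 'cy': 198.53082348073684, 'position': array([ 0.22689815, -0.47751903,  0.37426873]), 'rotation': array([ 0.80158997, -0.10920555,  0.07995071, -0.58235346])}
```

View pics/scene0.png

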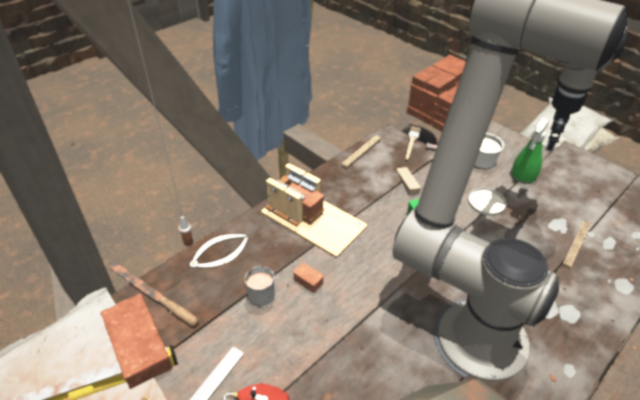

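View pics/top0.png

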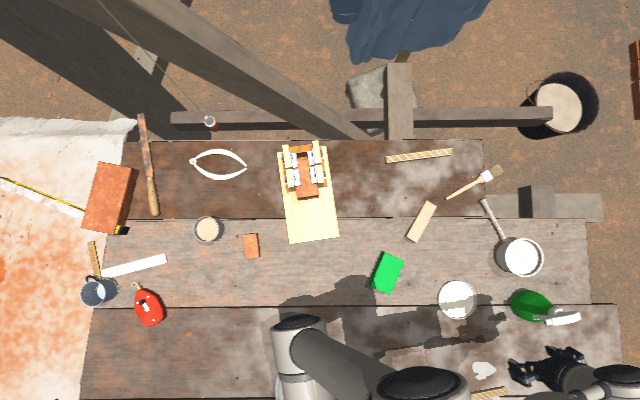

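View pics/wrist0.png

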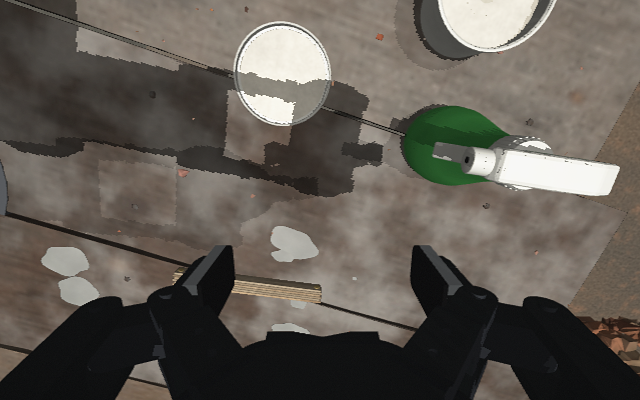

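The scene shows the box with its brick in the cheeks at scene (295,195) and top (308,180). The wedge lies right of the box at top (420,222), the tin is at (208,228), and the green block and a small red piece (251,246) are decoys. I'll enlarge and measure these.

```bash
cat > h.py <<'E'
import numpy as np,cv2
from scipy.spatial.transform import Rotation as R
def q2R(q): return R.from_quat([q[1],q[2],q[3],q[0]]).as_matrix()
def dep(c,u,v,z):
    f=200/np.tan(np.radians(c['fov_y']/2))
    u=np.asarray(u,float);v=np.asarray(v,float)
    p=np.stack([(u-c['cx'])/f*z,-(v-c['cy'])/f*z,-z*np.ones_like(u)],-1)
    return p@q2R(c['rotation']).T+c['position']
def atz(c,u,v,h):
    a=dep(c,u,v,1.0)-c['position']; return c['position']+a*((h-c['position'][2])/a[...,2:3])
def proj(c,P):
    f=200/np.tan(np.radians(c['fov_y']/2))
    p=(np.asarray(P)-c['position'])@q2R(c['rotation'])
    return np.stack([c['cx']-p[...,0]/p[...,2]*f, c['cy']+p[...,1]/p[...,2]*f],-1)
def cloud(c,d):
    v,u=np.mgrid[:400,:640]; f=200/np.tan(np.radians(c['fov_y']/2))
    p=np.stack([(u-c['cx'])/f*d,-(v-c['cy'])/f*d,-d],-1)
    return p@q2R(c['rotation']).T+c['position']
E
python3 - <<'E'
from h import *
from bench import cams
p=cv2.imread('pics/top0.png');d=np.load('pics/top0.npy');c=cams.get_calibration('top')
cv2.imwrite('pics/top_c.png',cv2.resize(p[130:250,260:450],None,fx=4,fy=4,interpolation=cv2.INTER_CUBIC))
P=cloud(c,d)
print('bench z', [P[v,u].round(4) for u,v in((360,200),(270,200),(380,240),(310,255))])
print('apron',[P[v,u].round(4) for u,v in((295,225),(330,225),(310,210))])
m=P[...,2]
np.set_printoptions(linewidth=200)
print((m[195:250,400:445:2]*1000).round().astype(int)[::3])
print('brick',P[190,306],P[185,306])
E
```

```text
bench z [array([ 0.5514, -0.1435, -0.005 ]), array([ 0.5537,  0.1294, -0.0011]), array([ 0.4299, -0.2003,  0.0017]), array([0.3875, 0.0097, 0.001 ])]
apron [array([0.4771, 0.0537, 0.0082]), array([ 0.4759, -0.0506,  0.0156]), array([0.5213, 0.0084, 0.0121])]
[[   1   -1    3   -2   -3    0   -3   -5    2   -1    1   -4    4    2    0    1    0   -1    1    1    1    3    3]
 [  -2    1    2   -3    5   -6    0    2   -5    1   -1   -6    1    5   -1    1   -1    0   -1   -2    0    1    1]
 [  -1   -2   -3    0    6    4    2   -3    1    5    1    1   -3    4    2    2    2   -1   -1    0    1    2 1188]
 [   4   -4    2    2    2    2    2    2   -1   -1   -2   -1    7    3    4    5    1    0    1    2   -3   -1    1]
 [   1    1   -2    1    2    1    2    0    4    1   -1    5    8    4    3    2    0    6   -1   -4    0    0    1]
 [   3   -6    4   -1   -1    1    2   -3    2    2    3    7    9    6    7    6    7    2    3   -1    2   -3   -1]
 [   2    1   -1    1   -2    2   -2   -1   -2    4   14   13   12   10   12   10    3    4   -1    4    0    2    1]
 [   3   -2   -
[... 777 characters left out ...]
 1    1   -4    2    0    0   -1]
 [  -1    0    2   16   29   30   25   25   24   22    1   -1    1    1    1   -2   -1    2    2    1    3   -2   -1]
 [   0    1    2    4   -1    4   30   29   29    1   -1   -3    0    4    1   -4    4   -3    2   -1    5    2    0]
 [   2    0    1   -3    3    0    0    2    1   -1    2   -2    0    0   -2   -1    2   -5   -2   -1    4    0    1]
 [   0    2   -2    0    2    1   -2   -2   -2    5    2   -3   -1    0   -1   -1    0    0    1    0    1    4    1]
 [  -1    1    0   -4    0    1   -3    2    2    1   -2   -1    2    1    0   -3   -3   -6    0    0   -2   -2    2]]
brick [0.57249052 0.01810535 0.08992392] [0.58643584 0.01796745 0.09125966]
```

View pics/top_c.png

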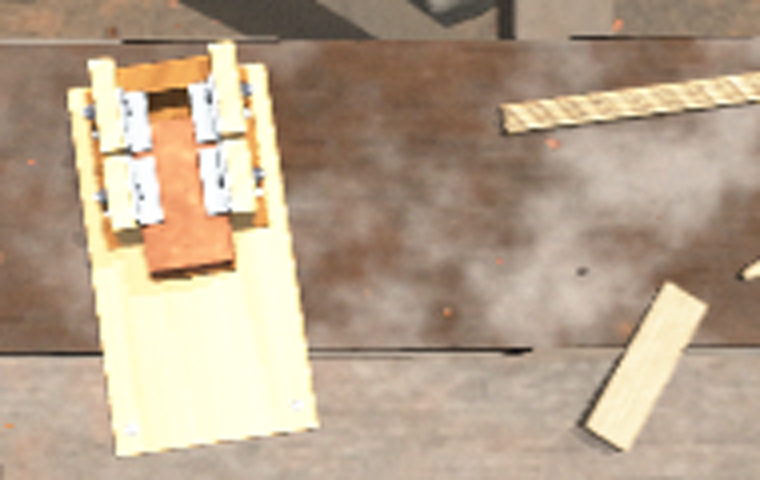

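The enlarged crop shows the base board corners at crop (118,456), (317,428), (267,63) and (70,90). The wedge has its thick end at about (608,435) and its thin end at (688,293). I'll compute poses from these.

```bash
python3 - <<'E'
from h import *
from bench import cams
c=cams.get_calibration('top')
def px(X,Y): return 260+(X+.5)/4-.5,130+(Y+.5)/4-.5
def fit(model,W):
    model=np.array(model);mc=model.mean(0);wc=W.mean(0)
    a=model-mc;b=W-wc
    th=np.arctan2((a[:,0]*b[:,1]-a[:,1]*b[:,0]).sum(),(a*b).sum())
    Rm=np.array([[np.cos(th),-np.sin(th)],[np.sin(th),np.cos(th)]])
    t=wc-Rm@mc
    return th,t,W-(model@Rm.T+t)
C=[(118,456),(317,428),(267,63),(70,90)]
W=np.array([atz(c,*px(*k),0.012)[:2] for k in C])
th,t,e=fit([(-.124,.075),(-.124,-.075),(.156,-.075),(.156,.075)],W)
print('box',np.degrees(th),t,(e*1000).round(1))
# wedge top face corners: thick z .028 : (584,425),(627,450) ; thin (708,306),(668,283)
Wd=np.array([atz(c,*px(*k),h)[:2] for k,h in [((584,425),.028),((627,450),.028),((708,306),.003),((668,283),.003)]])
th2,t2,e2=fit([(-.065,.018),(-.065,-.018),(.065,-.018),(.065,.018)],Wd)
print('wedge',np.degrees(th2),t2,(e2*1000).round(1))
# brick front top corners
for h in (.089,):
  B=np.array([atz(c,*px(*k),h)[:2] for k in [(150,272),(236,262)]])
  Rm=np.array([[np.cos(th),-np.sin(th)],[np.sin(th),np.cos(th)]])
  print('brick front in box',((B-t)@Rm*1000).round(1))
E
```

```text
box 7.193994637189881 [0.55371313 0.01251776] [[ 0.8 -0.2]
 [ 1.2  0.8]
 [-0.7 -0.5]
 [-1.3 -0. ]]
wedge -33.73543349173361 [ 0.48549717 -0.32282604] [[ 0.1  0.3]
 [ 1.5 -0.8]
 [ 0.3  0.4]
 [-2.   0.1]]
brick front in box [[  1.5  30.7]
 [  0.3 -29.9]]
```

Box: origin (0.554, 0.0125), yaw 7.2°, corner residuals about 1 mm. Wedge: (0.4855, -0.323), thin-end yaw -33.7°. The brick's front is about 1 mm inside the mouth, so it has about 21 mm to go. I'll move above the apron with the fingers shut and look again.

Request:
jog_arm(plan=[{"hand": 0, "travel": [0.302, 0.5, -0.03], "rotation": [0, 0, -10.8]}, {"hand": 0, "travel": [0.302, 0.5, -0.03], "rotation": [0, 0, -10.8]}, {"hand": 0, "travel": [0.302, 0.5, -0.03], "rotation": [0, 0, -10.8]}, {"hand": 0, "travel": [0.302, 0.5, -0.03], "rotation": [0, 0, -10.8]}, {"hand": 0, "travel": [0.302, 0.5, -0.03], "rotation": [0, 0, -10.8]}, {"hand": 0, "travel": [0.302, 0.5, -0.03], "rotation": [0, 0, -10.8]}, {"hand": 0, "travel": [0.302, 0.5, -0.03], "rotation": [0, 0, -10.8]}, {"hand": 0, "travel": [0.302, 0.5, -0.03], "rotation": [0, 0, -10.8]}, {"hand": 0, "travel": [0.302, 0.5, -0.03], "rotation": [0, 0, -10.8]}, {"hand": 0, "travel": [0.302, 0.5, -0.03], "rotation": [0, 0, -10.8]}, {"hand": 0, "travel": [0.302, 0.5, -0.03], "rotation": [0, 0, -10.8]}, {"hand": 0, "travel": [0.302, 0.5, -0.03], "rotation": [0, 0, -10.8]}, {"hand": 0, "travel": [0.302, 0.5, -0.03], "rotation": [0, 0, -10.8]}, {"hand": 0, "travel": [0.302, 0.5, -0.03], "rotation": [0, 0, -10.8]}, {"hand": 0, "travel": [0.302, 0.5, -0.03], "rotation": [0, 0, -10.8]}, {"hand": 0, "travel": [0.302, 0.5, -0.03], "rotation": [0, 0, -10.8]}, {"hand": 0, "travel": [0.302, 0.5, -0.03], "rotation": [0, 0, -10.8]}, {"hand": 0, "travel": [0.302, 0.5, -0.03], "rotation": [0, 0, -10.8]}])

```text
time: 1.95
ee_pos: [0.4644, 0.0001, 0.2015]
eef_rot: [0.0, 0.998, 0.062, 0.0]
force: [1.0, -0.5, -0.4]
opening: -0.0003
```

```bash
python3 - <<'E'
from h import *
from bench import r,cams
s=r.read_state();print(s['time'],s['ee_pos'],s['joint_vel'].round(3),s['joints'].round(3),s['force'])
c=cams.get_calibration('wrist');p,d=cams.snapshot('wrist')
import pickle;pickle.dump((c,p,d),open('w1.pkl','wb'));cv2.imwrite('pics/w1.png',p[:,:,::-1])
X=q2R(s['eef_rot']);print(X.round(4))
E
```

```text
1.95 [4.64423922e-01 7.40915897e-05 2.01477982e-01] [ 0.005  0.002 -0.001 -0.001  0.001  0.003] [-0.165  0.26   1.73  -0.     1.151  1.281] [ 1.01284294 -0.53178767 -0.43137455]
[[ 9.922e-01  1.245e-01  2.000e-04]
 [ 1.245e-01 -9.922e-01 -2.000e-04]
 [ 2.000e-04  2.000e-04 -1.000e+00]]
```

View pics/w1.png

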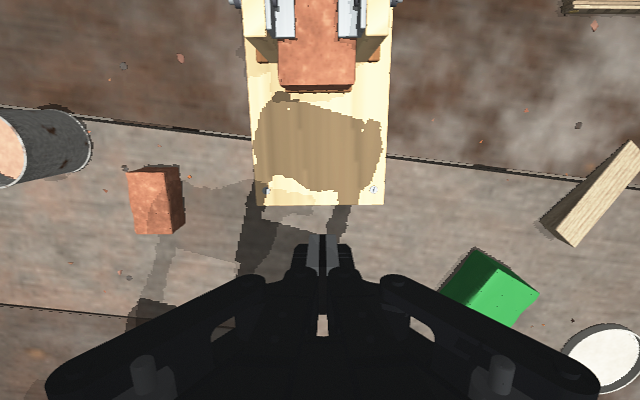

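The wrist view shows the board's front corners at about (259,205) and (384,204), the brick's front top edge from (278,84) to (354,84), and the wedge at right (540–640, 140–247). I'll enlarge it.

```bash
python3 - <<'E'
import cv2
p=cv2.imread('pics/w1.png')
cv2.imwrite('pics/w1a.png',cv2.resize(p[0:215,230:405],None,fx=2.7907,fy=2.7907,interpolation=cv2.INTER_CUBIC)) 
cv2.imwrite('pics/w1b.png',cv2.resize(p[130:255,525:640],None,fx=4,fy=4,interpolation=cv2.INTER_CUBIC))
E
```

```text
(no output)
```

View pics/w1a.png

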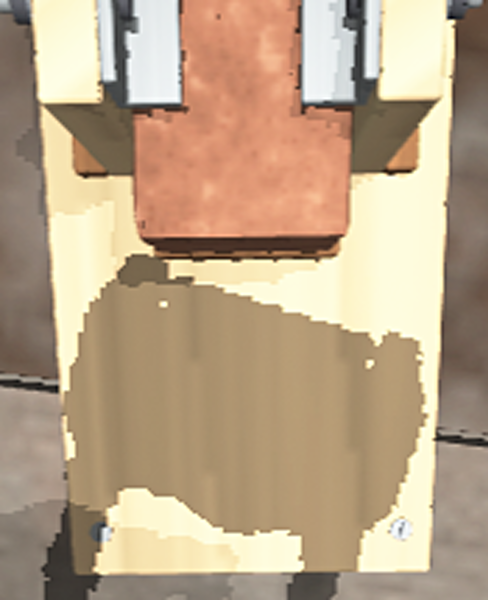

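View pics/w1b.png

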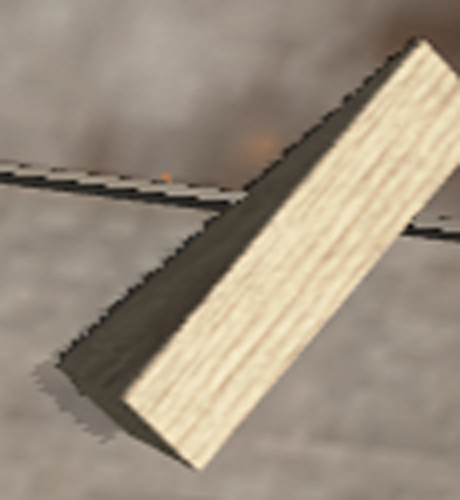

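```bash
python3 - <<'E'
from h import *
import pickle
c,p,d=pickle.load(open('w1.pkl','rb'))
k=2.7907
A=lambda X,Y,h: atz(c,230+(X+.5)/k-.5,(Y+.5)/k-.5,h)[:2]
B=lambda X,Y,h: atz(c,525+(X+.5)/4-.5,130+(Y+.5)/4-.5,h)[:2]
fl,fr=A(72,573,.012),A(429,572,.012); l2,r2=A(42,150,.012),A(453,30,.012)
print(fl,fr,np.linalg.norm(fl-fr))
for a,b in((fl,l2),(fr,r2)): print('edge yaw',np.degrees(np.arctan2(*(b-a)[::-1])))
v=fl-fr;yaw=np.arctan2(-v[0],v[1]);print('front yaw',np.degrees(yaw))
th=np.radians(7.2);ex=np.array([np.cos(th),np.sin(th)]);ey=np.array([-ex[1],ex[0]])
o=(fl+fr)/2+.124*ex;print('origin',o)
for q in (A(137,236,.089),A(351,236,.089),A(143,236,.089)): print('brick',((q-o)@ex*1000).round(1),((q-o)@ey*1000).round(1))
print('rail front',[(((A(x,y,.12)-o)@ex*1000).round(1),((A(x,y,.12)-o)@ey*1000).round(1)) for x,y in((182,106),(303,106))])
tk1,tk2,tn,bl=B(125,401,.028),B(199,470,.028),B(424,40,.003),B(60,362,0)
print(tk1,tk2,np.linalg.norm(tk1-tk2),tn,np.linalg.norm(tn-tk1),bl)
u=tn-tk1;print('wedge yaw',np.degrees(np.arctan2(u[1],u[0])));u/=np.linalg.norm(u);n=np.array([-u[1],u[0]])
print('centre',(tk1+tk2)/2+.065*u)
P=cloud(c,d);print('apron z',P[120:180,300:340,2].mean())
Q=P[40:78,290:340].reshape(-1,3);print('bricktop z',np.median(Q[:,2]))
E
```

```text
[0.4220829 0.0741053] [ 0.44110695 -0.07491204] 0.15022677260994657
edge yaw 7.5481311204276995
edge yaw 7.862749737218299
front yaw 7.275216358803675
origin [0.55461715 0.01513795]
brick 1.3 31.8
brick 1.2 -30.3
brick 1.3 30.1
rail front [(np.float64(28.2), np.float64(15.3)), (np.float64(28.1), np.float64(-14.4))]
[ 0.44016786 -0.27234163] [ 0.42207025 -0.30091365] 0.033821355354691794 [ 0.54946369 -0.34223353] 0.1297322459700872 [ 0.4420551  -0.27296739]
wedge yaw -32.597881243515666
centre [ 0.48587976 -0.32164572]
apron z 0.01443955826585313
bricktop z 0.08944631973547715
```

Both views agree: box origin ≈ (0.5545, 0.014), yaw ≈ 7.4°, brick front ≈ 1.3 mm inside the mouth. I'll lower in front of the brick.

Request:
jog_arm(plan=[{"hand": 0, "travel": [0.0405, 0.0075, -0.05], "rotation": [0, 0, 0.2]}, {"hand": 0, "travel": [0.0405, 0.0075, -0.1], "rotation": [0, 0, 0.2]}, {"hand": 0, "travel": [0.0405, 0.0075, -0.144], "rotation": [0, 0, 0.2]}, {"hand": 0, "travel": [0.0405, 0.0075, -0.144], "rotation": [0, 0, 0.2]}, {"hand": 0, "travel": [0.0405, 0.0075, -0.144], "rotation": [0, 0, 0.2]}, {"hand": 0, "travel": [0.0405, 0.0075, -0.144], "rotation": [0, 0, 0.2]}])

```text
time: 2.6
ee_pos: [0.5065, 0.008, 0.0595]
eef_rot: [0.0, 0.998, 0.065, 0.002]
force: [0.5, 0.4, -0.5]
opening: 0.0003
```

```bash
python3 - <<'E'
from h import *
from bench import r,cams
s=r.read_state();print(s['time'],s['ee_pos'],s['force'])
p,d=cams.snapshot('wrist')
cv2.imwrite('pics/w2.png',p[:,:,::-1])
E
```

```text
2.6 [0.50648754 0.00796741 0.05953326] [ 0.47382574  0.38352089 -0.53500175]
```

View pics/w2.png

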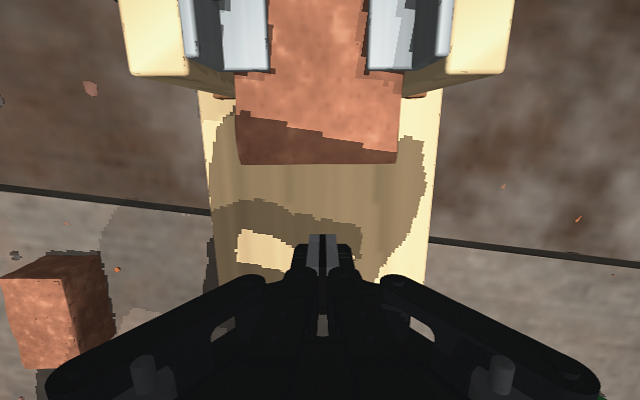

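The fingers point at the middle of the brick's front (fingers at 322, brick centre about 318) and nothing is in the way. I'll approach now.

Request:
jog_arm(plan=[{"hand": 0, "travel": [0.0149, 0.0019, 0], "rotation": [0, 0, 0]}, {"hand": 0, "travel": [0.0248, 0.0032, 0], "rotation": [0, 0, 0]}, {"hand": 0, "travel": [0.0298, 0.0039, 0], "rotation": [0, 0, 0]}, {"hand": 0, "travel": [0.0327, 0.0043, 0], "rotation": [0, 0, 0]}, {"hand": 0, "travel": [0.0357, 0.0046, 0], "rotation": [0, 0, 0]}, {"hand": 0, "travel": [0.0387, 0.005, 0], "rotation": [0, 0, 0]}, {"hand": 0, "travel": [0.0417, 0.0054, 0], "rotation": [0, 0, 0]}])

```text
time: 3.35
ee_pos: [0.5462, 0.0137, 0.0572]
eef_rot: [-0.0, 0.998, 0.065, -0.001]
force: [-4.4, 0.1, 2.3]
opening: 0.0002
```

Request:
jog_arm(plan=[{"hand": 0, "travel": [0.002, 0.0003, 0], "rotation": [0, 0, 0]}, {"hand": 0, "travel": [0.004, 0.0005, 0], "rotation": [0, 0, 0]}, {"hand": 0, "travel": [0.006, 0.0008, 0], "rotation": [0, 0, 0]}, {"hand": 0, "travel": [0.008, 0.001, 0], "rotation": [0, 0, 0]}, {"hand": 0, "travel": [0.01, 0.0013, 0], "rotation": [0, 0, 0]}, {"hand": 0, "travel": [0.012, 0.0015, 0], "rotation": [0, 0, 0]}, {"hand": 0, "travel": [0.013, 0.0017, 0], "rotation": [0, 0, 0]}])

```text
time: 4.05
ee_pos: [0.56, 0.0154, 0.0572]
eef_rot: [0.0, 0.998, 0.065, 0.0]
force: [-2.5, -0.5, 1.5]
opening: 0.0001
```

```bash
python3 - <<'E'
from h import *
from bench import r,cams
p,d=cams.snapshot('wrist')
s=r.read_state();print(s['time'],s['ee_pos'],s['force'])
cv2.imwrite('pics/w3.png',p[:,:,::-1])
p,d=cams.snapshot('top')
cv2.imwrite('pics/top3.png',cv2.resize(p[130:250,260:380,::-1],None,fx=5,fy=5,interpolation=cv2.INTER_CUBIC))
E
```

```text
4.1 [0.56011504 0.01540996 0.05720795] [-2.29861242 -0.72076811  0.07828396]
```

View pics/w3.png

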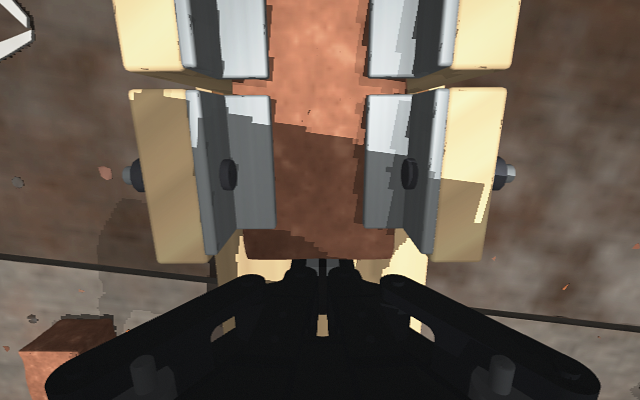

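The brick is moving with the fingers, with its front edge at row about 258 and a force of about 2.3 N. I'll go on in 1 mm steps.

Request:
jog_arm(plan=[{"hand": 0, "travel": [0.001, 0.0001, 0], "rotation": [0, 0, 0]}, {"hand": 0, "travel": [0.002, 0.0003, 0], "rotation": [0, 0, 0]}, {"hand": 0, "travel": [0.003, 0.0004, 0], "rotation": [0, 0, 0]}, {"hand": 0, "travel": [0.0035, 0.0004, 0], "rotation": [0, 0, 0]}])

```text
time: 4.55
ee_pos: [0.5634, 0.0158, 0.0572]
eef_rot: [0.0, 0.998, 0.065, 0.0]
force: [-2.3, -0.8, -1.3]
opening: 0.0
```

Request:
jog_arm(plan=[{"hand": 0, "travel": [0.0005, 0.0001, 0], "rotation": [0, 0, 0]}, {"hand": 0, "travel": [0.001, 0.0001, 0], "rotation": [0, 0, 0]}, {"hand": 0, "travel": [0.0015, 0.0002, 0], "rotation": [0, 0, 0]}])

```text
time: 4.85
ee_pos: [0.5648, 0.016, 0.0573]
eef_rot: [0.0, 0.998, 0.065, -0.0]
force: [-2.1, 0.0, -1.4]
opening: -0.0002
```

Request:
jog_arm(plan=[{"hand": 0, "travel": [0.0005, 0.0001, 0], "rotation": [0, 0, 0]}, {"hand": 0, "travel": [0.001, 0.0001, 0], "rotation": [0, 0, 0]}])

```text
time: 5.05
ee_pos: [0.5652, 0.0161, 0.0573]
eef_rot: [0.0, 0.998, 0.065, -0.001]
force: [-6.2, -1.6, 1.4]
opening: 0.0002
```

Request:
jog_arm(plan=[{"hand": 0, "travel": [0.0005, 0.0001, 0], "rotation": [0, 0, 0]}, {"hand": 0, "travel": [0.0005, 0.0001, 0], "rotation": [0, 0, 0]}])

```text
time: 5.25
ee_pos: [0.5652, 0.016, 0.0573]
eef_rot: [0.0, 0.998, 0.065, -0.001]
force: [-6.3, -1.8, 2.3]
opening: 0.0
```

Request:
jog_arm(plan=[{"hand": 0, "travel": [0.0005, 0.0001, 0], "rotation": [0, 0, 0]}, {"hand": 0, "travel": [0.0005, 0.0001, 0], "rotation": [0, 0, 0]}])

```text
time: 5.45
ee_pos: [0.5652, 0.0161, 0.0573]
eef_rot: [0.0, 0.998, 0.065, -0.002]
force: [-8.3, -2.8, 3.4]
opening: -0.0003
```

The arm stopped at 0.5652 (box x 10.9, plus 11 mm finger half-width = 22 mm, as specified for home) while the force rose to 8 N, so the brick is home. I'll back off and go above the wedge.

Request:
jog_arm(plan=[{"hand": 0, "travel": [-0.03, -0.0039, 0], "rotation": [0, 0, 0]}, {"hand": 0, "travel": [-0.06, -0.0077, 0.01], "rotation": [0, 0, 0]}, {"hand": 0, "travel": [-0.08, -0.02, 0.05], "rotation": [0, 0, -5]}, {"hand": 0.75, "travel": [-0.09, -0.06, 0.09], "rotation": [0, 0, -13]}, {"hand": 0.75, "travel": [-0.1225, -0.311, 0.09], "rotation": [0, 0, -40.4]}, {"hand": 0.75, "travel": [-0.1225, -0.311, 0.09], "rotation": [0, 0, -40.4]}, {"hand": 0.75, "travel": [-0.1225, -0.311, 0.09], "rotation": [0, 0, -40.4]}, {"hand": 0.75, "travel": [-0.1225, -0.311, 0.09], "rotation": [0, 0, -40.4]}, {"hand": 0.75, "travel": [-0.1225, -0.311, 0.09], "rotation": [0, 0, -40.4]}, {"hand": 0.75, "travel": [-0.1225, -0.311, 0.09], "rotation": [0, 0, -40.4]}, {"hand": 0.75, "travel": [-0.1225, -0.311, 0.09], "rotation": [0, 0, -40.4]}, {"hand": 0.75, "travel": [-0.1225, -0.311, 0.09], "rotation": [0, 0, -40.4]}, {"hand": 0.75, "travel": [-0.1225, -0.311, 0.09], "rotation": [0, 0, -40.4]}, {"hand": 0.75, "travel": [-0.1225, -0.311, 0.09], "rotation": [0, 0, -40.4]}])

```text
time: 6.85
ee_pos: [0.4448, -0.2933, 0.1475]
eef_rot: [-0.0, 0.959, -0.283, 0.0]
force: [0.4, -0.3, 0.8]
opening: 0.0643
```

```bash
python3 - <<'E'
from h import *
from bench import r,cams
import pickle
s=r.read_state();print(s['time'],s['ee_pos'],s['force'],s['opening'],q2R(s['eef_rot']).round(4)[:,0],np.abs(s['joint_vel']).max())
c=cams.get_calibration('wrist');p,d=cams.snapshot('wrist');pickle.dump((c,p,d),open('w4.pkl','wb'))
cv2.imwrite('pics/w4.png',p[:,:,::-1])
c=cams.get_calibration('top');p,d=cams.snapshot('top')
cv2.imwrite('pics/top4.png',cv2.resize(p[130:250,260:380,::-1],None,fx=5,fy=5,interpolation=cv2.INTER_CUBIC))
E
```

```text
6.85 [ 0.44478363 -0.29332405  0.14749605] [ 0.36214134 -0.32538752  0.83256521] 0.06431782617596586 [ 8.402e-01 -5.423e-01  1.000e-04] 0.004565992052836305
```

View pics/w4.png

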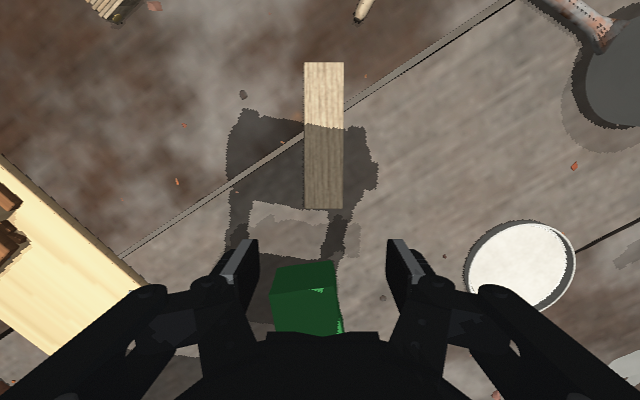

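View pics/top4.png

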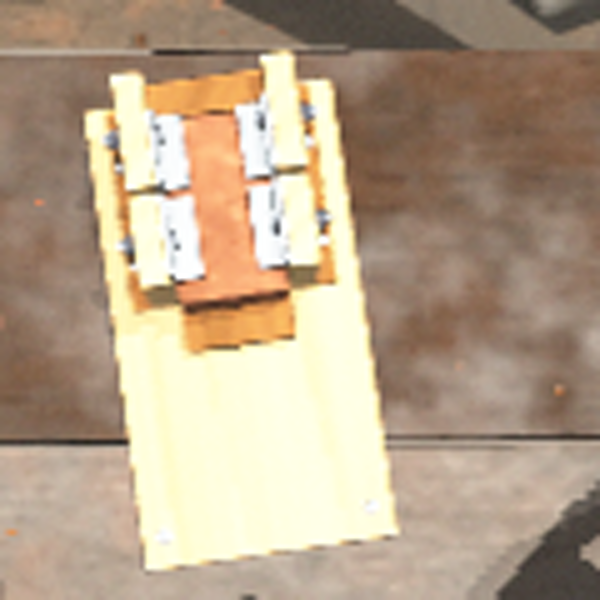

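The top view shows the brick's back end against the end stop, with its front at crop (235,298). The wrist view shows the wedge straight ahead, its near end at row 209 and far end at row 62, columns 304–344. I'll check the depth to see which end is thick, and its centre.

```bash
python3 - <<'E'
from h import *
import pickle
c,p,d=pickle.load(open('w4.pkl','rb'))
P=cloud(c,d);print([ (P[v-3:v+4,312:336,2].mean()*1000).round(1) for v in (70,100,130,160,190,203)])
a,b=atz(c,304,209,.028)[:2],atz(c,343,209,.028)[:2];e,f=atz(c,304,62,.003)[:2],atz(c,344,62,.003)[:2]
print(a,b,np.linalg.norm(a-b),e,f,np.linalg.norm(e-f),np.linalg.norm((a+b-e-f)/2))
u=(e+f-a-b)/2;print('yaw',np.degrees(np.arctan2(u[1],u[0])));u/=np.linalg.norm(u)
print('centre',(a+b+e+f)/4,'grasp 15mm',(a+b)/2+.015*u, 'tcp target from tool yaw')
print(proj(c,[.4448,-.2933,.1475]),q2R(c['rotation'])[:,2])
# green block height
print(P[275:295,285:300,2].max(), P[275,300],P[300,290])
E
python3 - <<'E'
import cv2
p=cv2.imread('pics/w4.png');cv2.imwrite('pics/w4b.png',cv2.resize(p[50:220,270:380],None,fx=3.5,fy=3.5,interpolation=cv2.INTER_CUBIC))
E
```

```text
[np.float64(7.1), np.float64(10.4), np.float64(15.4), np.float64(23.6), np.float64(25.7), np.float64(27.8)]
[ 0.44078953 -0.27030721] [ 0.42107353 -0.30080739] 0.03631778720172584 [ 0.54958981 -0.34142927] [ 0.53015467 -0.37148713] 0.035793847459058184 0.12998083221320816
yaw -33.05692159077597
centre [ 0.48540188 -0.32100775] grasp 15mm [ 0.44350346 -0.29373938] tcp target from tool yaw
[322.5264243  248.75762714] [ 0.2250767  -0.14580423  0.96336992]
0.05467269082185355 [ 0.38462532 -0.22764279  0.02525233] [ 0.38088709 -0.21652173  0.05383524]
```

View pics/w4b.png

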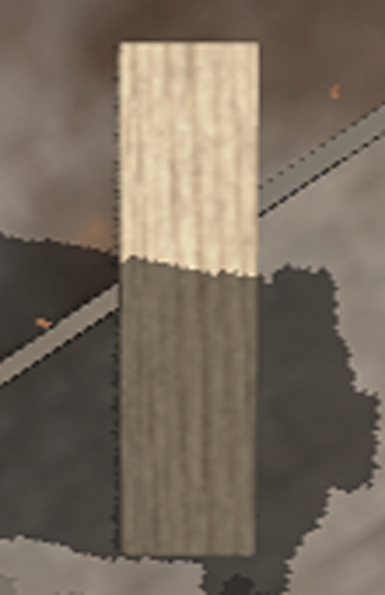

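The wedge sizes come out as 36.3, 35.8 and 130.0 mm, with depth falling from 28 mm at the near end to 7 mm at the far end. The thick end is therefore nearest, ready for gripping. I'll lower and grip.

Request:
jog_arm(newtons=80, plan=[{"hand": 0.75, "travel": [-0.0013, -0.0004, -0.05], "rotation": [0, 0, -0.2]}, {"hand": 0.75, "travel": [-0.0013, -0.0004, -0.09], "rotation": [0, 0, -0.2]}, {"hand": 0.75, "travel": [-0.0013, -0.0004, -0.12], "rotation": [0, 0, -0.2]}, {"hand": 0.75, "travel": [-0.0013, -0.0004, -0.136], "rotation": [0, 0, -0.2]}, {"hand": 0.75, "travel": [-0.0013, -0.0004, -0.143], "rotation": [0, 0, -0.2]}, {"hand": 0.75, "travel": [-0.0013, -0.0004, -0.143], "rotation": [0, 0, -0.2]}, {"hand": 0.75, "travel": [-0.0013, -0.0004, -0.143], "rotation": [0, 0, -0.2]}, {"hand": 0, "travel": [-0.0013, -0.0004, -0.143], "rotation": [0, 0, -0.2]}, {"hand": 0, "travel": [-0.0013, -0.0004, -0.143], "rotation": [0, 0, -0.2]}, {"hand": 0, "travel": [-0.0013, -0.0004, -0.143], "rotation": [0, 0, -0.2]}, {"hand": 0, "travel": [-0.0013, -0.0004, -0.143], "rotation": [0, 0, -0.2]}, {"hand": 0, "travel": [-0.0013, -0.0004, -0.143], "rotation": [0, 0, -0.2]}, {"hand": 0, "travel": [-0.0013, -0.0004, -0.143], "rotation": [0, 0, -0.2]}])

```text
time: 8.25
ee_pos: [0.4436, -0.2956, 0.0057]
eef_rot: [0.001, 0.958, -0.285, 0.001]
force: [-0.4, 0.4, 6.8]
opening: 0.0344
```

```bash
python3 - <<'E'
from h import *
from bench import r,cams
s=r.read_state();print(s['time'],s['ee_pos'],s['force'],s['opening'],q2R(s['eef_rot']).round(4)[:,0])
p,d=cams.snapshot('wrist')
cv2.imwrite('pics/w5.png',p[:,:,::-1])
E
```

```text
8.25 [ 0.44362075 -0.29558164  0.00567692] [-0.4288262   0.43392769  6.83813913] 0.03437253256731485 [ 0.8371 -0.547   0.0023]
```

View pics/w5.png

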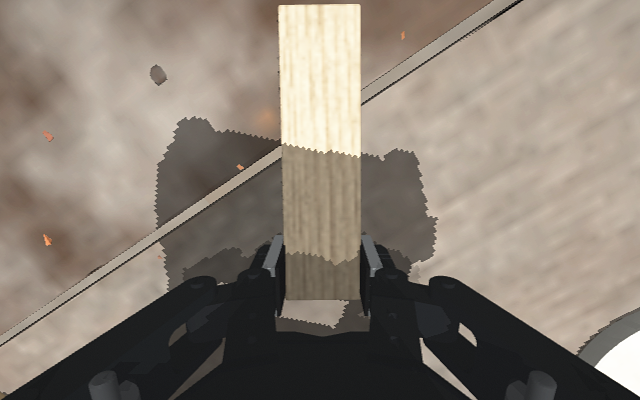

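The wedge is gripped near its thick end, but the 6.8 N upward force shows the fingertips press on the bench. I'll regrip 4 mm higher and lift.

Request:
jog_arm(plan=[{"hand": 0.55, "travel": [0, 0, 0], "rotation": [0, 0, 0]}, {"hand": 0.55, "travel": [0, 0, 0.0], "rotation": [0, 0, 0]}, {"hand": 0.55, "travel": [0, 0, 0.004], "rotation": [0, 0, 0]}, {"hand": 0.55, "travel": [0, 0, 0.004], "rotation": [0, 0, 0]}, {"hand": 0, "travel": [0, 0, 0.004], "rotation": [0, 0, 0]}, {"hand": 0, "travel": [0, 0, 0.004], "rotation": [0, 0, 0]}, {"hand": 0, "travel": [0, 0, 0.004], "rotation": [0, 0, 0]}, {"hand": 0, "travel": [0, 0, 0.004], "rotation": [0, 0, 0]}])

```text
time: 9.1
ee_pos: [0.4432, -0.2953, 0.0089]
eef_rot: [0.0, 0.958, -0.285, 0.0]
force: [-0.2, 0.3, 5.6]
opening: 0.0337
```

```bash
python3 - <<'E'
from h import *
from bench import r,cams
s=r.read_state();print(s['time'],s['ee_pos'],s['force'],s['opening'],q2R(s['eef_rot']).round(4))
c=cams.get_calibration('wrist');p,d=cams.snapshot('wrist')
P=cloud(c,d)
cv2.imwrite('pics/w6.png',p[:,:,::-1])
E
```

```text
9.1 [ 0.4432101  -0.29527059  0.00886604] [-0.22702959  0.31373581  5.55475901] 0.033698909260674335 [[ 8.371e-01 -5.470e-01  6.000e-04]
 [-5.470e-01 -8.371e-01 -6.000e-04]
 [ 8.000e-04  2.000e-04 -1.000e+00]]
```

View pics/w6.png

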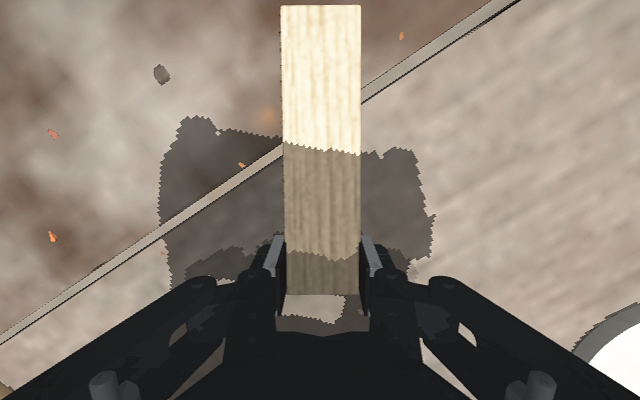

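The residual upward force comes from the pads pressing the wedge down as they close; the fingertips are now clear. I'll lift well over the green block (54 mm), turn to the box heading, and stop above the apron.

Request:
jog_arm(plan=[{"hand": 0, "travel": [0, 0, 0.03], "rotation": [0, 0, 0]}, {"hand": 0, "travel": [0, 0, 0.07], "rotation": [0, 0, 0]}, {"hand": 0, "travel": [0, 0, 0.1], "rotation": [0, 0, 0]}, {"hand": 0, "travel": [-0.005, 0.04, 0.1], "rotation": [0, 0, 8]}, {"hand": 0, "travel": [-0.01, 0.08, 0.1], "rotation": [0, 0, 15]}, {"hand": 0, "travel": [-0.015, 0.12, 0.1], "rotation": [0, 0, 22]}, {"hand": 0, "travel": [-0.02, 0.16, 0.1], "rotation": [0, 0, 28]}, {"hand": 0, "travel": [-0.0226, 0.2, 0.1], "rotation": [0, 0, 34]}, {"hand": 0, "travel": [-0.0226, 0.24, 0.1], "rotation": [0, 0, 38]}, {"hand": 0, "travel": [-0.0226, 0.275, 0.1], "rotation": [0, 0, 40]}, {"hand": 0, "travel": [-0.0226, 0.2919, 0.09], "rotation": [0, 0, 40.5]}, {"hand": 0, "travel": [-0.0226, 0.2919, 0.07], "rotation": [0, 0, 40.5]}, {"hand": 0, "travel": [-0.0226, 0.2919, 0.05], "rotation": [0, 0, 40.5]}, {"hand": 0, "travel": [-0.0226, 0.2919, 0.03], "rotation": [0, 0, 40.5]}, {"hand": 0, "travel": [-0.0226, 0.2919, 0.03], "rotation": [0, 0, 40.5]}, {"hand": 0, "travel": [-0.0226, 0.2919, 0.03], "rotation": [0, 0, 40.5]}, {"hand": 0, "travel": [-0.0226, 0.2919, 0.03], "rotation": [0, 0, 40.5]}])

```text
time: 10.85
ee_pos: [0.421, -0.0034, 0.0391]
eef_rot: [0.0, 0.998, 0.064, 0.001]
force: [0.2, 0.4, -0.2]
opening: 0.0343
```

```bash
python3 - <<'E'
from h import *
from bench import r,cams
import pickle
s=r.read_state();print(s['time'],s['ee_pos'],s['force'],s['opening'],q2R(s['eef_rot']).round(4))
c=cams.get_calibration('wrist');p,d=cams.snapshot('wrist')
pickle.dump((c,p,d),open('w7.pkl','wb'))
cv2.imwrite('pics/w7.png',p[:,:,::-1])
E
```

```text
10.85 [ 0.4209854  -0.00339307  0.03912492] [ 0.16647211  0.36233441 -0.23810153] 0.03430120092763153 [[ 9.918e-01  1.276e-01  1.400e-03]
 [ 1.276e-01 -9.918e-01 -4.000e-04]
 [ 1.400e-03  5.000e-04 -1.000e+00]]
```

View pics/w7.png

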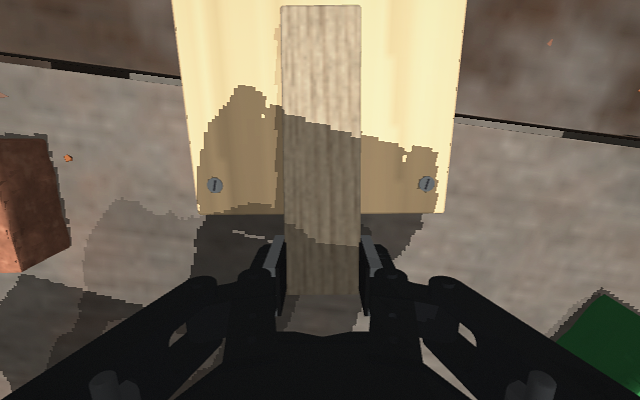

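```bash
python3 - <<'E'
from h import *
import pickle
c,p,d=pickle.load(open('w7.pkl','rb'))
A=lambda u,v,h: atz(c,u,v,h)[:2]
fl,fr=A(196,213,.012),A(445,212,.012);l2,r2=A(173,6,.012),A(466,6,.012)
print(np.linalg.norm(fl-fr),np.linalg.norm(l2-r2))
for a,b in((fl,l2),(fr,r2),((fl+fr)/2,(l2+r2)/2)): print('yaw',np.degrees(np.arctan2(*(b-a)[::-1])))
v=fl-fr;print('front yaw',np.degrees(np.arctan2(-v[0],v[1])))
th=np.radians(7.4);ex=np.array([np.cos(th),np.sin(th)]);ey=np.array([-ex[1],ex[0]])
o=(fl+fr)/2+.124*ex;print('o',o)
wz=.030 # wedge underside
t1,t2=A(281,6,wz+.003),A(361,6,wz+.003);k1,k2=A(284.5,294,wz+.028),A(360.5,294,wz+.028)
print('w',np.linalg.norm(t1-t2),np.linalg.norm(k1-k2))
for n,q in(('thin',(t1+t2)/2),('thick',(k1+k2)/2),('tcp',np.array([.42099,-.00339]))): print(n,((q-o)@ex*1000).round(1),((q-o)@ey*1000).round(1))
E
```

```text
0.1509709018792657 0.1485597064288543
yaw 6.823128334363927
yaw 8.078207715265382
yaw 7.44909105645009
front yaw 7.515572917173345
o [0.55512311 0.0155107 ]
w 0.035574619438544564 0.03648651035944392
thin -20.6 -0.7
thick -150.0 -1.1
tcp -135.5 -1.5
```

The wedge is aligned with the box axis and sits about 1 mm to the right, with its thin end 20.6 mm before the mouth. I'll shift it 1 mm left and lower it to the apron.

Request:
jog_arm(plan=[{"hand": 0, "travel": [0, 0.001, -0.01], "rotation": [0, 0, 0.1]}, {"hand": 0, "travel": [0, 0.001, -0.015], "rotation": [0, 0, 0.1]}, {"hand": 0, "travel": [0, 0.001, -0.017], "rotation": [0, 0, 0.1]}, {"hand": 0, "travel": [0, 0.001, -0.018], "rotation": [0, 0, 0.1]}, {"hand": 0, "travel": [0, 0.001, -0.018], "rotation": [0, 0, 0.1]}])

```text
time: 11.4
ee_pos: [0.42, -0.0021, 0.0208]
eef_rot: [-0.0, 0.998, 0.065, -0.0]
force: [-2.8, 0.5, 9.9]
opening: 0.0343
```

Request:
jog_arm(plan=[{"hand": 0, "travel": [0, 0, 0.001], "rotation": [0, 0, 0]}, {"hand": 0, "travel": [0, 0, 0.001], "rotation": [0, 0, 0]}])

```text
time: 11.6
ee_pos: [0.4205, -0.0022, 0.0213]
eef_rot: [0.0, 0.998, 0.065, 0.0]
force: [0.8, -1.0, -0.0]
opening: 0.0341
```

Request:
jog_arm(plan=[{"hand": 0, "travel": [0.005, 0.0006, -0.0004], "rotation": [0, 0, 0]}, {"hand": 0, "travel": [0.01, 0.0013, -0.0004], "rotation": [0, 0, 0]}, {"hand": 0, "travel": [0.015, 0.0019, -0.0004], "rotation": [0, 0, 0]}, {"hand": 0, "travel": [0.02, 0.0026, -0.0004], "rotation": [0, 0, 0]}, {"hand": 0, "travel": [0.025, 0.0032, -0.0004], "rotation": [0, 0, 0]}, {"hand": 0, "travel": [0.03, 0.0039, -0.0004], "rotation": [0, 0, 0]}, {"hand": 0, "travel": [0.035, 0.0045, -0.0004], "rotation": [0, 0, 0]}, {"hand": 0, "travel": [0.035, 0.0045, -0.0004], "rotation": [0, 0, 0]}])

```text
time: 12.4
ee_pos: [0.4562, 0.0023, 0.0209]
eef_rot: [0.0, 0.998, 0.065, 0.0]
force: [-0.3, -0.1, -1.6]
opening: 0.0339
```

```bash
python3 - <<'E'
from h import *
from bench import r,cams
s=r.read_state();print(s['time'],s['ee_pos'],s['force'],s['moment'],s['opening'])
p,d=cams.snapshot('wrist')
cv2.imwrite('pics/w8.png',p[:,:,::-1])
E
```

```text
12.4 [0.45621603 0.00230091 0.02093432] [-0.28735133 -0.13106385 -1.63852165] [-0.00445248  0.03193934  0.00149837] 0.03389959551373429
```

View pics/w8.png

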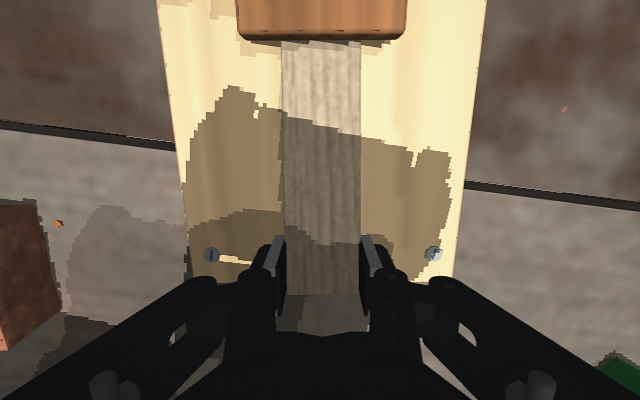

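The wedge (281–361) is centred under the bed front (238–405) and its thin end has gone in. I'll go on to the runners.

Request:
jog_arm(plan=[{"hand": 0, "travel": [0.004, 0.0005, 0], "rotation": [0, 0, 0]}, {"hand": 0, "travel": [0.008, 0.001, 0], "rotation": [0, 0, 0]}, {"hand": 0, "travel": [0.011, 0.0014, 0], "rotation": [0, 0, 0]}, {"hand": 0, "travel": [0.014, 0.0018, 0], "rotation": [0, 0, 0]}, {"hand": 0, "travel": [0.017, 0.0022, 0], "rotation": [0, 0, 0]}, {"hand": 0, "travel": [0.02, 0.0026, 0], "rotation": [0, 0, 0]}])

```text
time: 13.05
ee_pos: [0.4721, 0.0049, 0.0208]
eef_rot: [-0.0, 0.998, 0.065, -0.004]
force: [-14.8, -3.7, 14.6]
opening: 0.0347
```

Request:
jog_arm(plan=[{"hand": 0, "travel": [0.002, 0.0003, 0], "rotation": [0, 0, 0]}, {"hand": 0, "travel": [0.004, 0.0005, 0], "rotation": [0, 0, 0]}, {"hand": 0, "travel": [0.006, 0.0008, 0], "rotation": [0, 0, 0]}, {"hand": 0, "travel": [0.008, 0.001, 0], "rotation": [0, 0, 0]}])

```text
time: 13.45
ee_pos: [0.4793, 0.0061, 0.0208]
eef_rot: [-0.0, 0.998, 0.065, -0.004]
force: [-14.5, -1.5, 12.9]
opening: 0.0343
```

The push reads 14.5 N, more than the 4–10 N expected, along with 13 N vertical. The gripper is pressing the wedge into the base. I'll ease it up 1 mm and look.

Request:
jog_arm(plan=[{"hand": 0, "travel": [0, 0, 0.0005], "rotation": [0, 0, 0]}, {"hand": 0, "travel": [0, 0, 0.001], "rotation": [0, 0, 0]}, {"hand": 0, "travel": [0, 0, 0.001], "rotation": [0, 0, 0]}])

```text
time: 13.75
ee_pos: [0.4805, 0.0063, 0.021]
eef_rot: [-0.001, 0.998, 0.065, -0.003]
force: [-6.0, -0.2, -1.7]
opening: 0.0344
```

```bash
python3 - <<'E'
from h import *
from bench import r,cams
import pickle
s=r.read_state();print(s['time'],s['ee_pos'],s['force'],s['moment'],s['opening'],q2R(s['eef_rot']).round(4)[:,2])
c=cams.get_calibration('wrist');p,d=cams.snapshot('wrist')
pickle.dump((c,p,d),open('w9.pkl','wb'))
P=cloud(c,d)
print(P[60:80,300:345,2].mean(),P[20:40,300:345,2].mean())
cv2.imwrite('pics/w9.png',p[:,:,::-1])
E
```

```text
13.75 [0.4804757  0.00626568 0.02104751] [-5.95855606 -0.20541418 -1.74468295] [-0.0882467   0.93534445 -0.01895909] 0.03436887143839269 [-6.5e-03  6.0e-04 -1.0e+00]
0.03930131171575803 0.052684413023621264
```

View pics/w9.png

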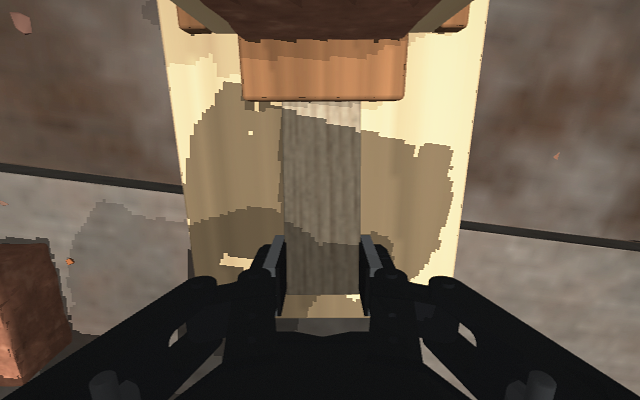

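The bed top reads 39.3 mm, so it has risen about 3 mm. With no vertical load the push is 6 N, a clean baseline. I'll continue in small steps.

Request:
jog_arm(plan=[{"hand": 0, "travel": [0.0015, 0.0002, 0], "rotation": [0, 0, 0]}, {"hand": 0, "travel": [0.003, 0.0004, 0], "rotation": [0, 0, 0]}, {"hand": 0, "travel": [0.003, 0.0004, 0], "rotation": [0, 0, 0]}])

```text
time: 14.1
ee_pos: [0.4834, 0.0067, 0.0209]
eef_rot: [-0.001, 0.998, 0.065, -0.003]
force: [-7.0, 0.9, -0.9]
opening: 0.0342
```

Request:
jog_arm(plan=[{"hand": 0, "travel": [0.001, 0.0001, 0], "rotation": [0, 0, 0]}, {"hand": 0, "travel": [0.002, 0.0003, 0], "rotation": [0, 0, 0]}, {"hand": 0, "travel": [0.002, 0.0003, 0], "rotation": [0, 0, 0]}])

```text
time: 14.4
ee_pos: [0.4851, 0.007, 0.0209]
eef_rot: [-0.001, 0.998, 0.065, -0.004]
force: [-6.7, 0.5, -0.3]
opening: 0.0342
```

Request:
jog_arm(plan=[{"hand": 0, "travel": [0.001, 0.0001, 0], "rotation": [0, 0, 0]}, {"hand": 0, "travel": [0.002, 0.0003, 0], "rotation": [0, 0, 0]}, {"hand": 0, "travel": [0.002, 0.0003, 0], "rotation": [0, 0, 0]}])

```text
time: 14.7
ee_pos: [0.4871, 0.0073, 0.0209]
eef_rot: [-0.001, 0.998, 0.065, -0.004]
force: [-8.4, -0.3, -1.3]
opening: 0.0342
```

Request:
jog_arm(plan=[{"hand": 0, "travel": [0.001, 0.0001, 0], "rotation": [0, 0, 0]}, {"hand": 0, "travel": [0.0015, 0.0002, 0], "rotation": [0, 0, 0]}, {"hand": 0, "travel": [0.0015, 0.0002, 0], "rotation": [0, 0, 0]}])

```text
time: 15.0
ee_pos: [0.4883, 0.0074, 0.0209]
eef_rot: [-0.001, 0.998, 0.065, -0.004]
force: [-9.1, -1.0, -0.4]
opening: 0.034
```

```bash
cat > look.py <<'E'
from h import *
from bench import r,cams
import pickle,sys
n=sys.argv[1]
s=r.read_state();print(s['time'],s['ee_pos'].round(4),s['force'].round(1),q2R(s['eef_rot']).round(4)[:,2])
c=cams.get_calibration('wrist');p,d=cams.snapshot('wrist')
pickle.dump((c,p,d),open(n+'.pkl','wb'))
cv2.imwrite(f'pics/{n}.png',p[:,:,::-1])
P=cloud(c,d)
th=np.radians(7.4);ex=np.array([np.cos(th),np.sin(th)]);ey=np.array([-ex[1],ex[0]]);o=np.array([.5548,.0148])
x=(P[...,:2]-o)@ex;y=(P[...,:2]-o)@ey;z=P[...,2]
m=(x>.004)&(x<.017)&(abs(y)<.028)&(z>.03)&(z<.06);print('bed top',np.median(z[m]),m.sum())
m=(x>.026)&(x<.1)&(abs(y)<.013)&(z>.08)&(z<.11);print('brick top',np.median(z[m]) if m.sum() else None,m.sum())
E
python3 look.py w10
```

```text
15.0 [0.4883 0.0074 0.0209] [-9.1 -1.  -0.4] [-8.e-03  6.e-04 -1.e+00]
bed top 0.040247450742082004 4976
brick top None 0
```

View pics/w10.png

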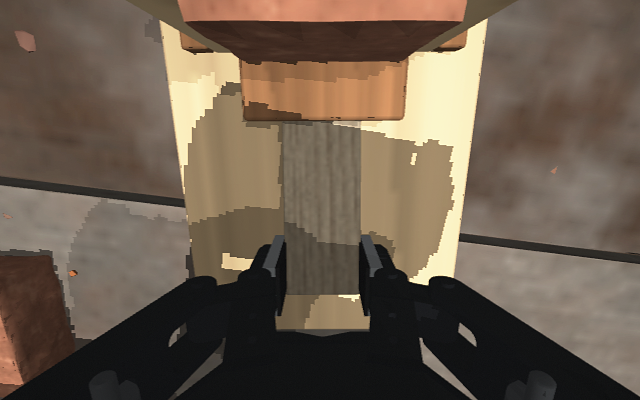

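The wedge hasn't slipped in the grip (thick end still at row 294), and the bed is up about 4 mm. The force is maybe starting to rise, so I'll use 0.7 mm steps.

Request:
jog_arm(plan=[{"hand": 0, "travel": [0.0007, 0.0001, 0], "rotation": [0, 0, 0]}, {"hand": 0, "travel": [0.0007, 0.0001, 0], "rotation": [0, 0, 0]}, {"hand": 0, "travel": [0.0007, 0.0001, 0], "rotation": [0, 0, 0]}])

```text
time: 15.35
ee_pos: [0.4891, 0.0076, 0.0209]
eef_rot: [-0.001, 0.998, 0.065, -0.004]
force: [-8.2, -0.7, 0.6]
opening: 0.0342
```

Request:
jog_arm(plan=[{"hand": 0, "travel": [0.0007, 0.0001, 0], "rotation": [0, 0, 0]}, {"hand": 0, "travel": [0.0007, 0.0001, 0], "rotation": [0, 0, 0]}, {"hand": 0, "travel": [0.0007, 0.0001, 0], "rotation": [0, 0, 0]}])

```text
time: 15.65
ee_pos: [0.4899, 0.0077, 0.0209]
eef_rot: [-0.001, 0.998, 0.065, -0.004]
force: [-9.2, -0.1, -0.3]
opening: 0.034
```

Request:
jog_arm(plan=[{"hand": 0, "travel": [0.0007, 0.0001, 0], "rotation": [0, 0, 0]}, {"hand": 0, "travel": [0.0014, 0.0002, 0], "rotation": [0, 0, 0]}, {"hand": 0, "travel": [0.0014, 0.0002, 0], "rotation": [0, 0, 0]}])

```text
time: 15.95
ee_pos: [0.4912, 0.0078, 0.0209]
eef_rot: [-0.001, 0.998, 0.065, -0.004]
force: [-8.0, -0.5, -0.3]
opening: 0.034
```

Request:
jog_arm(plan=[{"hand": 0, "travel": [0.0007, 0.0001, 0], "rotation": [0, 0, 0]}, {"hand": 0, "travel": [0.001, 0.0001, 0], "rotation": [0, 0, 0]}, {"hand": 0, "travel": [0.001, 0.0001, 0], "rotation": [0, 0, 0]}])

```text
time: 16.25
ee_pos: [0.492, 0.008, 0.0209]
eef_rot: [-0.001, 0.998, 0.065, -0.004]
force: [-9.0, -0.6, 1.5]
opening: 0.0341
```

Request:
jog_arm(plan=[{"hand": 0, "travel": [0.0007, 0.0001, 0], "rotation": [0, 0, 0]}, {"hand": 0, "travel": [0.001, 0.0001, 0], "rotation": [0, 0, 0]}, {"hand": 0, "travel": [0.001, 0.0001, 0], "rotation": [0, 0, 0]}])

```text
time: 16.55
ee_pos: [0.493, 0.0081, 0.0208]
eef_rot: [-0.001, 0.998, 0.065, -0.004]
force: [-10.4, -0.0, 0.7]
opening: 0.0339
```

Request:
jog_arm(plan=[{"hand": 0, "travel": [0.0007, 0.0001, 0], "rotation": [0, 0, 0]}, {"hand": 0, "travel": [0.0007, 0.0001, 0], "rotation": [0, 0, 0]}, {"hand": 0, "travel": [0.0007, 0.0001, 0], "rotation": [0, 0, 0]}])

```text
time: 16.85
ee_pos: [0.4939, 0.0082, 0.0208]
eef_rot: [-0.001, 0.998, 0.065, -0.004]
force: [-8.2, -0.5, 0.9]
opening: 0.0343
```

Request:
jog_arm(plan=[{"hand": 0, "travel": [0.0007, 0.0001, 0], "rotation": [0, 0, 0]}, {"hand": 0, "travel": [0.0007, 0.0001, 0], "rotation": [0, 0, 0]}, {"hand": 0, "travel": [0.0007, 0.0001, 0], "rotation": [0, 0, 0]}])

```text
time: 17.15
ee_pos: [0.4947, 0.0082, 0.0209]
eef_rot: [-0.001, 0.998, 0.065, -0.004]
force: [-8.3, -0.6, -0.2]
opening: 0.034
```

```bash
python3 look.py w11
```

```text
17.15 [0.4947 0.0082 0.0209] [-8.3 -0.6 -0.2] [-7.7e-03  6.0e-04 -1.0e+00]
bed top 0.041467319191077046 4805
brick top 0.09388373867690061 3334
```

View pics/w11.png

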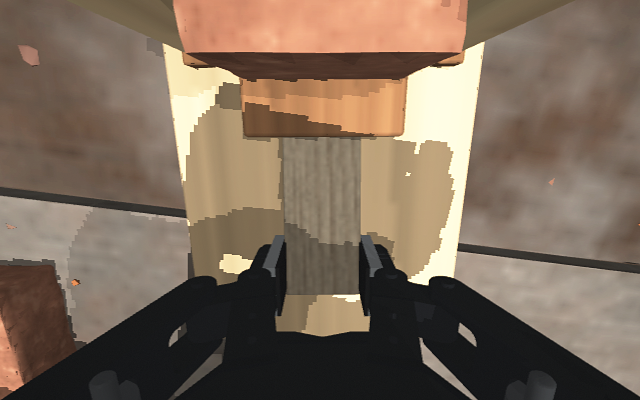

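The bed is up 5.5 mm and the brick top is at about 94 mm. The push is steady at about 8.6 N, so there is no rail contact yet. I'll continue at 1 mm per call.

Request:
jog_arm(plan=[{"hand": 0, "travel": [0.0007, 0.0001, 0], "rotation": [0, 0, 0]}, {"hand": 0, "travel": [0.0014, 0.0002, 0], "rotation": [0, 0, 0]}, {"hand": 0, "travel": [0.0014, 0.0002, 0], "rotation": [0, 0, 0]}])

```text
time: 17.5
ee_pos: [0.496, 0.0084, 0.0209]
eef_rot: [-0.001, 0.998, 0.065, -0.004]
force: [-8.9, -0.4, 0.4]
opening: 0.0344
```

Request:
jog_arm(plan=[{"hand": 0, "travel": [0.0007, 0.0001, 0], "rotation": [0, 0, 0]}, {"hand": 0, "travel": [0.0014, 0.0002, 0], "rotation": [0, 0, 0]}, {"hand": 0, "travel": [0.0014, 0.0002, 0], "rotation": [0, 0, 0]}])

```text
time: 17.8
ee_pos: [0.4965, 0.0086, 0.0208]
eef_rot: [-0.001, 0.998, 0.065, -0.005]
force: [-11.3, -1.6, 3.5]
opening: 0.034
```

Request:
jog_arm(plan=[{"hand": 0, "travel": [0.0007, 0.0001, 0], "rotation": [0, 0, 0]}, {"hand": 0, "travel": [0.001, 0.0001, 0], "rotation": [0, 0, 0]}, {"hand": 0, "travel": [0.001, 0.0001, 0], "rotation": [0, 0, 0]}])

```text
time: 18.1
ee_pos: [0.4967, 0.0086, 0.0208]
eef_rot: [-0.001, 0.998, 0.065, -0.006]
force: [-14.2, -2.3, 5.7]
opening: 0.0342
```

The push now rises while the motion stalls, so this is rail contact at about 0.4965. I'll ease the vertical load and push on in small steps.

Request:
jog_arm(plan=[{"hand": 0, "travel": [0, 0, 0.0005], "rotation": [0, 0, 0]}, {"hand": 0, "travel": [0, 0, 0.0005], "rotation": [0, 0, 0]}])

```text
time: 18.3
ee_pos: [0.4968, 0.0086, 0.0208]
eef_rot: [-0.001, 0.998, 0.065, -0.006]
force: [-12.3, -1.8, -0.1]
opening: 0.0344
```

```bash
python3 look.py w12
```

```text
18.3 [0.4968 0.0086 0.0208] [-12.3  -1.8  -0.1] [-1.150e-02  6.000e-04 -9.999e-01]
bed top 0.04174922736635592 4803
brick top 0.09412815547456597 4867
```

Request:
jog_arm(plan=[{"hand": 0, "travel": [0.0007, 0.0001, 0.0002], "rotation": [0, 0, 0]}, {"hand": 0, "travel": [0.0007, 0.0001, 0.0002], "rotation": [0, 0, 0]}, {"hand": 0, "travel": [0.0007, 0.0001, 0.0002], "rotation": [0, 0, 0]}])

```text
time: 18.65
ee_pos: [0.497, 0.0088, 0.0209]
eef_rot: [-0.001, 0.998, 0.065, -0.006]
force: [-14.0, -2.8, -0.9]
opening: 0.0342
```

Request:
jog_arm(plan=[{"hand": 0, "travel": [0.001, 0.0001, 0.0002], "rotation": [0, 0, 0]}, {"hand": 0, "travel": [0.001, 0.0001, 0.0002], "rotation": [0, 0, 0]}, {"hand": 0, "travel": [0.001, 0.0001, 0.0002], "rotation": [0, 0, 0]}])

```text
time: 18.95
ee_pos: [0.4972, 0.0089, 0.0209]
eef_rot: [-0.001, 0.998, 0.065, -0.007]
force: [-14.7, -2.8, -0.2]
opening: 0.034
```

Request:
jog_arm(plan=[{"hand": 0, "travel": [0.001, 0.0001, 0.0003], "rotation": [0, 0, 0]}, {"hand": 0, "travel": [0.001, 0.0001, 0.0003], "rotation": [0, 0, 0]}, {"hand": 0, "travel": [0.001, 0.0001, 0.0003], "rotation": [0, 0, 0]}])

```text
time: 19.25
ee_pos: [0.4975, 0.0089, 0.0209]
eef_rot: [-0.001, 0.998, 0.065, -0.008]
force: [-16.1, -3.4, -0.6]
opening: 0.0342
```

Slope so far: about 6 N of push per mm since touch at about 0.4962, with a baseline of 8.8 N and extra of about 7.6 N now. I'll push on to a total of about 21 N.

Request:
jog_arm(plan=[{"hand": 0, "travel": [0.001, 0.0001, 0.0003], "rotation": [0, 0, 0]}, {"hand": 0, "travel": [0.0015, 0.0002, 0.0004], "rotation": [0, 0, 0]}, {"hand": 0, "travel": [0.0015, 0.0002, 0.0004], "rotation": [0, 0, 0]}])

```text
time: 19.55
ee_pos: [0.4977, 0.0091, 0.0209]
eef_rot: [-0.001, 0.998, 0.065, -0.009]
force: [-19.3, -3.9, -0.3]
opening: 0.034
```

```bash
python3 look.py w13
```

```text
19.55 [0.4977 0.0091 0.0209] [-19.3  -3.9  -0.3] [-1.890e-02  8.000e-04 -9.998e-01]
bed top 0.04176344482823843 4807
brick top 0.09413445667053986 5777
```

View pics/w13.png

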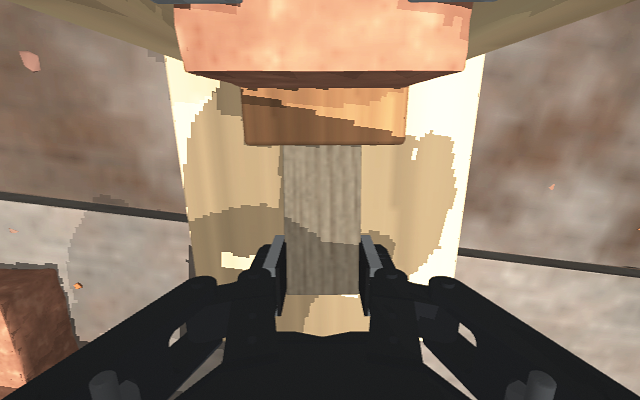

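The wedge still isn't slipping (row 294). The bed has stopped rising (41.7 to 41.8 mm) and the push is 19.7 N, about 11 N extra. One more small step.

Request:
jog_arm(plan=[{"hand": 0, "travel": [0.001, 0.0001, 0.0003], "rotation": [0, 0, 0]}, {"hand": 0, "travel": [0.001, 0.0001, 0.0003], "rotation": [0, 0, 0]}, {"hand": 0, "travel": [0.001, 0.0001, 0.0003], "rotation": [0, 0, 0]}])

```text
time: 19.9
ee_pos: [0.498, 0.0092, 0.0209]
eef_rot: [-0.001, 0.998, 0.065, -0.01]
force: [-21.6, -5.4, -1.9]
opening: 0.0339
```

The axial push is 22 N, about 13 N extra, after about 1.8 mm past touch. That gives roughly 12–18 N of squeeze, so I'll stop here. I'll unload the arm before opening so it doesn't spring forward.

Request:
jog_arm(plan=[{"hand": 0, "travel": [-0.0015, -0.0002, -0.0003], "rotation": [0, 0, 0]}, {"hand": 0, "travel": [-0.003, -0.0004, -0.0006], "rotation": [0, 0, 0]}, {"hand": 0, "travel": [-0.003, -0.0004, -0.0006], "rotation": [0, 0, 0]}])

```text
time: 20.2
ee_pos: [0.498, 0.0092, 0.0209]
eef_rot: [-0.001, 0.998, 0.065, -0.007]
force: [-13.0, -1.3, -4.8]
opening: 0.0342
```

Request:
jog_arm(plan=[{"hand": 0, "travel": [-0.0015, -0.0002, -0.0006], "rotation": [0, 0, 0]}, {"hand": 0, "travel": [-0.003, -0.0004, -0.0011], "rotation": [0, 0, 0]}, {"hand": 0, "travel": [-0.003, -0.0004, -0.0011], "rotation": [0, 0, 0]}])

```text
time: 20.5
ee_pos: [0.498, 0.009, 0.0208]
eef_rot: [-0.001, 0.998, 0.065, -0.003]
force: [-6.2, 3.0, -2.3]
opening: 0.0344
```

Request:
jog_arm(plan=[{"hand": 0, "travel": [-0.001, -0.0001, -0.0003], "rotation": [0, 0, 0]}, {"hand": 0, "travel": [-0.002, -0.0002, -0.0005], "rotation": [0, 0, 0]}, {"hand": 0, "travel": [-0.002, 0.0003, -0.0005], "rotation": [0, 0, 0]}])

```text
time: 20.8
ee_pos: [0.498, 0.009, 0.0209]
eef_rot: [-0.0, 0.998, 0.065, -0.001]
force: [-2.8, 0.9, -5.5]
opening: 0.0339
```

The load is nearly off and the wedge hasn't moved (0.498). I'll trim the rest and open the fingers.

Request:
jog_arm(plan=[{"hand": 0, "travel": [-0.0008, 0, -0.0005], "rotation": [0, 0, 0]}, {"hand": 0, "travel": [-0.0008, 0, -0.0005], "rotation": [0, 0, 0]}, {"hand": 0.6, "travel": [-0.0008, 0, -0.0005], "rotation": [0, 0, 0]}, {"hand": 0.6, "travel": [-0.0008, 0, -0.0005], "rotation": [0, 0, 0]}, {"hand": 0.6, "travel": [-0.0008, 0, -0.0005], "rotation": [0, 0, 0]}, {"hand": 0.6, "travel": [-0.0008, 0, -0.0005], "rotation": [0, 0, 0]}])

```text
time: 21.4
ee_pos: [0.4988, 0.0082, 0.0215]
eef_rot: [0.0, 0.998, 0.065, 0.001]
force: [1.1, 0.7, -0.2]
opening: 0.0509
```

```bash
python3 look.py w14; cp pics/w14.png pics/w14v.png
```

```text
21.4 [0.4988 0.0082 0.0215] [ 1.1  0.7 -0.2] [ 1.2e-03 -4.0e-04 -1.0e+00]
bed top 0.041758934146448164 4590
brick top 0.09412131940856686 5629
```

View pics/w14v.png

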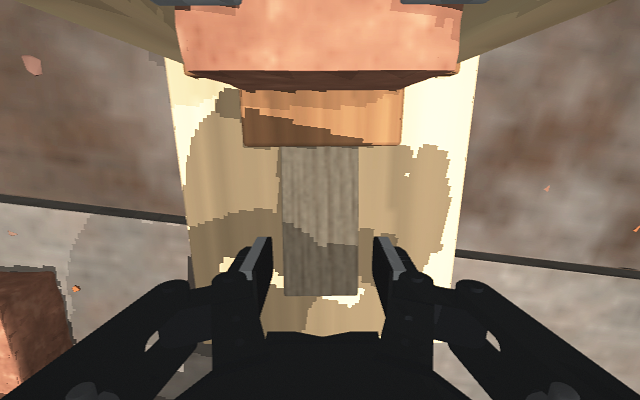

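The fingers are clear on both sides, and the wedge and bed stayed put (bed top 41.8 mm). I'll withdraw up and back, then do a final check.

Request:
jog_arm(plan=[{"hand": 0.6, "travel": [0, 0, 0.02], "rotation": [0, 0, 0]}, {"hand": 0.6, "travel": [-0.01, -0.001, 0.06], "rotation": [0, 0, 0]}, {"hand": 0.6, "travel": [-0.03, -0.004, 0.1], "rotation": [0, 0, 0]}, {"hand": 0.6, "travel": [-0.05, -0.0065, 0.14], "rotation": [0, 0, 0]}, {"hand": 0.6, "travel": [-0.07, -0.009, 0.17], "rotation": [0, 0, 0]}, {"hand": 0.6, "travel": [-0.07, -0.009, 0.17], "rotation": [0, 0, 0]}, {"hand": 0.6, "travel": [-0.07, -0.009, 0.17], "rotation": [0, 0, 0]}])

```text
time: 22.15
ee_pos: [0.4286, -0.0007, 0.1916]
eef_rot: [0.0, 0.998, 0.065, 0.001]
force: [-0.2, 0.6, -0.2]
opening: 0.0512
```

```bash
python3 look.py w15; python3 - <<'E'
from h import *
from bench import cams
p,d=cams.snapshot('top');cv2.imwrite('pics/top15.png',p[:,:,::-1])
E
```

```text
22.15 [ 0.4286 -0.0007  0.1916] [-0.2  0.6 -0.2] [ 2.3e-03 -5.0e-04 -1.0e+00]
bed top 0.04182258580419146 1011
brick top None 0
```

View pics/w15.png

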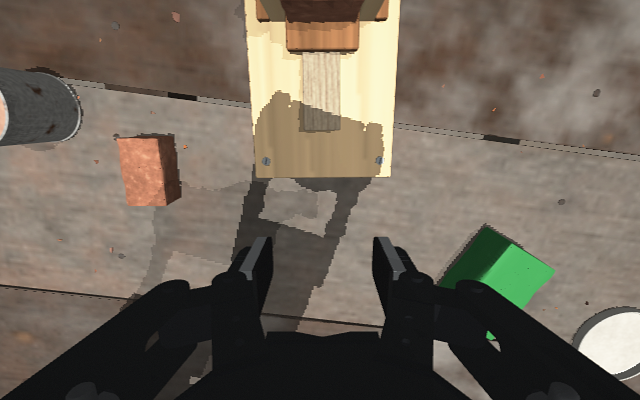

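View pics/top15.png

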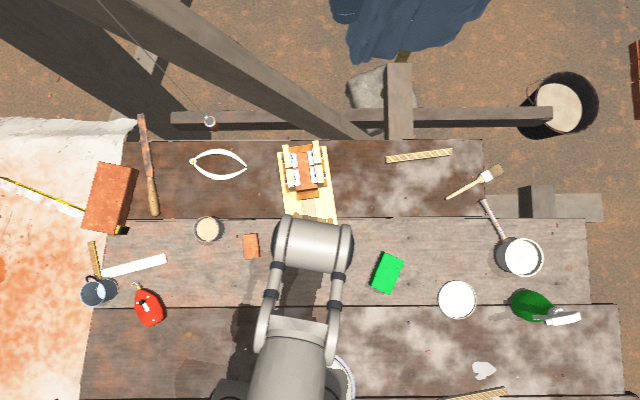

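The wedge is in the channel (wrist 301–341, rows 50–131), and the tin, calipers and rule are where they started. One last check that the brick is still home, then hand in.

```bash
python3 - <<'E'
import cv2
p=cv2.imread('pics/top15.png');cv2.imwrite('pics/top15c.png',cv2.resize(p[130:250,260:380],None,fx=5,fy=5,interpolation=cv2.INTER_CUBIC))
E
```

```text
(no output)
```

View pics/top15c.png

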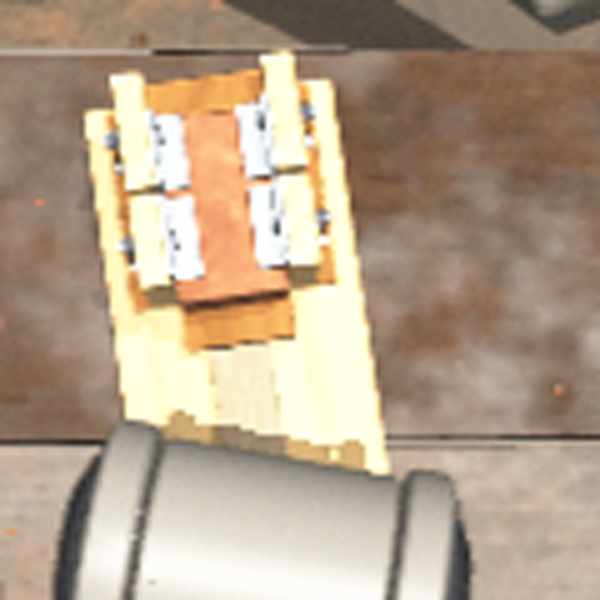

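The brick's front is still at crop (235,298) as before, its back is against the stop, and the wedge is straight in the channel.

```bash
python3 -c "
from bench import workorder
print(workorder.hand_in())"
```

```text
the job is handed in; nothing more can be done
None
```

The brick is home against the end stop and nipped up to the gauge rails by the wedge. I handed the job in at about 22 s of the 72 s allowed.

- **Brick:** I slid it about 21 mm home with the fingers shut. The push was about 2 N while it slid and about 9 N once it met the stop. The arm stopped with the brick's front face at the 22 mm given for home.
- **Wedge:** I gripped it at the thick end, regripping once because the fingertips first pressed on the bench. It went in thin end first. Early on the push briefly read about 15 N because I was pressing the wedge down; it fell to 6 N once I eased that off.
- **Squeeze:** Lifting took about 8.8 N, and the brick met the rails with the bed up about 5.8 mm. I stopped at 22 N, so about 13 N extra. That works out at 11 to 23 N of squeeze by the push, or about 18 N by the roughly 1.8 mm of travel after touch. The low end of what I read from the lifting force is about 12 N. I couldn't measure the squeeze directly.
- **Last checks:** After I took the load off and opened the fingers, the wedge and bed stayed put (bed top 41.8 mm before and after). The brick still looked home in the top camera view. The tin, rule and calipers are where they started, and the robot was touching nothing when I handed in.

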